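Turn the row of spindle parts round for reassembly

TASK

Four spindle parts stand on the pads of the pale board in the order they came off the shaft; move them all to the pockets of the empty brown tray in the reverse order for reassembly, so that the part at the board's left end goes into the tray's right-hand pocket, the next one beside it, and so on to the board's right-hand part in the tray's left pocket (left and right as seen from the robot). Stand each part upright on its same foot, near the middle of its pocket. Leave the roll of tape, the bolt and the sanding block behind the work undisturbed.

Things in the scene. Friction and masses are not known exactly. Their poses are not given: they have to be found in the camera images.
- board: strip-down board: pale wooden board 84 x 316 x 12 mm, fixed, on which the four parts stand in a row on black rubber pads. Origin at the centre of its underside; x across the row (away from the robot), y along the row to the left, z up. The pads lie at y = +114, +38, -38 and -114 mm, x = 0, their tops 16 mm above the origin; which part stands on which pad varies.
- tray: assembly tray: brown wooden block 84 x 316 x 14 mm, fixed, empty at the start, with four round pockets 66 mm across and 4 mm deep in a row, each with a grey floor. Origin at the centre of its underside; x across the row (away from the robot), y along the row to the left, z up. Pocket centres at y = +114, +38, -38 and -114 mm, x = 0; pocket floors 10 mm above the origin.
- sleeve_mid (a point): spacer sleeve: plain steel tube standing upright, 34 mm across, 60 mm high, with a deep bore 24 mm wide. Origin on its axis, half-way up; z up when it stands. Weighs 0.14 to 0.28 kg.
- bush_mid (a point): flanged bush: steel, 48 mm high, standing on a plain round flange 44 mm across and 6 mm thick; above it a tube 30 mm across, to be gripped. Origin on its axis, half-way up; z up when it stands. Weighs 0.14 to 0.28 kg.
- pinion_mid (a point): pinion: steel, 54 mm high, standing on its toothed wheel, 44 mm across and 16 mm thick; above it a round hub 28 mm across, to be gripped. Origin on its axis, half-way up; z up when it stands. Weighs 0.14 to 0.28 kg.
- hexnut_mid (a point): long hexagon nut: dark steel, 44 mm high with a round shoulder 33 mm across as its top 2 mm, 36 mm across the flats and 41.5 mm across the corners; its x axis points square to a flat, within 0.1 rad of the board's x axis at the start. Origin on its axis, half-way up; z up when it stands. Weighs 0.14 to 0.28 kg.
- pad_sleeve: thin round black rubber pad, 52 mm across and 4 mm high, fixed on the board; one of four alike, this is the one on which the sleeve stands at the start. Origin at the centre of its underside, which is the board's top face.
- pad_bush: thin round black rubber pad, 52 mm across and 4 mm high, fixed on the board; one of four alike, this is the one on which the flanged bush stands at the start. Origin at the centre of its underside, which is the board's top face.
- pad_pinion: thin round black rubber pad, 52 mm across and 4 mm high, fixed on the board; one of four alike, this is the one on which the pinion stands at the start. Origin at the centre of its underside, which is the board's top face.
- pad_hexnut: thin round black rubber pad, 52 mm across and 4 mm high, fixed on the board; one of four alike, this is the one on which the hexagon nut stands at the start. Origin at the centre of its underside, which is the board's top face.
- masking_tape: bystander, a roll of masking tape lying flat, 82 mm across, 24 mm high, loose on the bench behind the work; not to be disturbed. Origin at the centre of its underside.
- bolt: bystander, a steel bolt standing on its hexagon head, 20 mm across, 40 mm high, loose on the bench behind the work; not to be disturbed. Origin at the centre of its underside.
- sanding_block: bystander, a cork-brown sanding block, 68 x 110 x 30 mm, loose on the bench behind the work; not to be disturbed. Origin at the centre of its underside.
Things that resemble listed ones, but are neither listed nor needed, are in the scene too. What is shaped like the part that bears sleeve_mid but orange or pink is not meant. What is shaped like the part that bears bush_mid but blue is not meant.

How it is judged:
At the end, for the whole second after the job is handed in: Each part stands upright (within 0.12 rad), at rest on the floor of the tray pocket that mirrors its starting pad (board y = +114 mm: tray y = -114 mm, and so on), within 12 mm of the pocket's centre along and across the tray, 3.5 mm in height (((y of pad_sleeve in the frame of board between 0.104 and 0.124 m and y of sleeve_mid in the frame of tray between -0.126 and -0.102 m) or (y of pad_sleeve in the frame of board between 0.028 and 0.048 m and y of sleeve_mid in the frame of tray between -0.05 and -0.026 m) or (y of pad_sleeve in the frame of board between -0.048 and -0.028 m and y of sleeve_mid in the frame of tray between 0.026 and 0.05 m) or (y of pad_sleeve in the frame of board between -0.124 and -0.104 m and y of sleeve_mid in the frame of tray between 0.102 and 0.126 m)) and x of sleeve_mid in the frame of tray between -0.012 and 0.012 m and z of sleeve_mid in the frame of tray between 0.0365 and 0.0435 m and angle between each of sleeve_mid, bush_mid, pinion_mid, hexnut_mid's own z axis and vertical below 0.12 rad and linear speed of each of sleeve, bush, pinion, hexnut below 0.02 m/s and ((y of pad_bush in the frame of board between 0.104 and 0.124 m and y of bush_mid in the frame of tray between -0.126 and -0.102 m) or (y of pad_bush in the frame of board between 0.028 and 0.048 m and y of bush_mid in the frame of tray between -0.05 and -0.026 m) or (y of pad_bush in the frame of board between -0.048 and -0.028 m and y of bush_mid in the frame of tray between 0.026 and 0.05 m) or (y of pad_bush in the frame of board between -0.124 and -0.104 m and y of bush_mid in the frame of tray between 0.102 and 0.126 m)) and x of bush_mid in the frame of tray between -0.012 and 0.012 m and z of bush_mid in the frame of tray between 0.0305 and 0.0375 m and ((y of pad_pinion in the frame of board between 0.104 and 0.124 m and y of pinion_mid in the frame of tray between -0.126 and -0.102 m) or (y of pad_pinion in the frame of board between 0.028 and 0.048 m and y of pinion_mid in the frame of tray between -0.05 and -0.026 m) or (y of pad_pinion in the frame of board between -0.048 and -0.028 m and y of pinion_mid in the frame of tray between 0.026 and 0.05 m) or (y of pad_pinion in the frame of board between -0.124 and -0.104 m and y of pinion_mid in the frame of tray between 0.102 and 0.126 m)) and x of pinion_mid in the frame of tray between -0.012 and 0.012 m and z of pinion_mid in the frame of tray between 0.0335 and 0.0405 m and ((y of pad_hexnut in the frame of board between 0.104 and 0.124 m and y of hexnut_mid in the frame of tray between -0.126 and -0.102 m) or (y of pad_hexnut in the frame of board between 0.028 and 0.048 m and y of hexnut_mid in the frame of tray between -0.05 and -0.026 m) or (y of pad_hexnut in the frame of board between -0.048 and -0.028 m and y of hexnut_mid in the frame of tray between 0.026 and 0.05 m) or (y of pad_hexnut in the frame of board between -0.124 and -0.104 m and y of hexnut_mid in the frame of tray between 0.102 and 0.126 m)) and x of hexnut_mid in the frame of tray between -0.012 and 0.012 m and z of hexnut_mid in the frame of tray between 0.0285 and 0.0355 m); the robot touches nothing.
It fails at once if the masking tape is moved more than 20 mm (distance of masking_tape from where it was at the start of the episode above 0.02 m).
It fails at once if the standing bolt is moved more than 20 mm (distance of bolt from where it was at the start of the episode above 0.02 m).
It fails at once if the sanding block is moved more than 20 mm (distance of sanding_block from where it was at the start of the episode above 0.02 m).
It also fails if it takes over 99 s, if anything falls off the work surface, if the arm or the gripper's body presses on something with over 40 N, if the wrist force passes 120 N, or if a joint passes its speed limit or range.

ROBOT

A 6-joint arm with a two-finger parallel gripper is mounted at the origin on a cart in front of the work surface, level with it; the furniture and walls round the work are solid. World frame = base frame: x ahead of the robot, y to its left, z up, the work surface at z = 0. Lengths are in m, angles in rad, forces in N, time in s.
With the tool pointing down it reaches from about 0.375 to 0.925 m from the base axis. Payload 5.7 kg.
Tool frame: the origin (TCP) lies midway between the tips of the shut fingers; the grasp point (between the pads) lies 19 mm behind it; z points along the fingers, y is the line along which they close (so a half turn about z gives the same grasp; the last joint's range is limited). The gripper opens to 88 mm and grips with 3 to 60 N. Pads are 20 mm wide; open, the fingers measure 115 mm over their backs; the gripper's body (75 mm by 178 mm) begins 61 mm behind the grasp point.
Start: joints at [-1.319, 0.359, 1.51, -0, 1.272, -0.115], TCP at [0.215, -0.56, 0.223] pointing down, gripper open.
Joint ranges: [-2.97, 2.97], [-1.01, 2.36], [0.21, 2.38], [-0.96, 4.11], [0.2, 2.71], [-2.98, 2.98]. Speed limits (rad/s): [2.39, 2.39, 3.14, 3.14, 3.14, 3.14].

INTERFACE

Orientations are given as a rotation vector (axis times angle).
In Python, from bench import manip gives the robot as it stands. The module is installed in compiled form; this text tells all that it offers.
- The arm moves only by the shell command python3 -m handwheel 'ROWS' [FORCE]. ROWS is text: rows parted by semicolons, each of 5 numbers parted by spaces: the shift along the tool's x, y, z in m, then the turn about the tool's z in degrees, then the finger opening in m, from 0 to 0.0878. A call has 1 to 12 rows; each row shifts and turns the commanded pose from where the row before left it, along the tool's axes as they then stand; what a row does not reach is not made up. A row lasts 1/12 s, in which the tool goes at most 41.7 mm and 7.16 degrees, less where a joint would pass 70% of its speed; a pose out of reach is approached as far as the arm can. A call with a gripper value outside its range is refused whole. The fingers move at their own pace and stop on an object; FORCE is the grip in N (left out, the last holds). Time passes only in rows, so rows that do not move let the fingers close. It gives the time, the measured TCP pose, the force, the opening and the grip force at its end, in the units of the state.
- manip.read_state(): the state, without advancing time (a new reading comes with each control period).
- manip.get_image(name): name is "scene" or "top"; returns a dict with "image" (420x560x3 uint8, red, green, blue), "fx", "fy", "cx", "cy" (pixels), "origin" and "attitude" of the camera in the world. Camera axes: x right, y down, z forward; pixel columns grow to the right and rows downward; lengths in m; the calibration is good to about 2 mm. A picture is of the moment at which its call begins. There is no depth.
- manip.finish_job(): hands the job in; it is judged then, once.
The state is a dict: "time_s": time; "joint_pos": joint angles; "qd": joint speeds; "joint_torque": joint torques, N m; "tcp_pos": TCP position; "eef_rot": TCP orientation; "contact_force": force on the tool from outside, world axes, zero at the start; "torque": the same for the moment, N m; "gripper_width": opening from 0.0 (shut) to 1.0 (fully open); "gripper_force": force on a finger pad.
Only numpy, scipy, OpenCV 4.12 (cv2) and the standard library are available. Lean on these libraries where they do the work, as an engineer would, in place of code of your own. Each camera call takes 0.05 s, during which the arm holds its last target. There are 200 camera calls.

## Working session

There is one attempt and no reset: what is moved stays moved. The work goes in short steps, Python scripts to look and compute and a shell command to move; the robot and the scene stay as the last step left them, time stands still between calls to the robot, and variables do not carry over. Pictures are saved under pics/ and viewed, at most 14 in all, crops included, and the job is handed in when it is done.

```bash
mkdir -p pics; cat > h.py <<'E'
import numpy as np, cv2
from bench import manip
from scipy.spatial.transform import Rotation as R
def Rm(a):
    a=np.array(a,float)
    if a.shape==(3,3): return a
    return R.from_rotvec(a).as_matrix() if a.size==3 else R.from_quat(a).as_matrix()
def snap(n,f):
    d=manip.get_image(n); cv2.imwrite('pics/'+f+'.png',d['image'][:,:,::-1]); d['R']=Rm(d['attitude']); d['o']=np.array(d['origin']); return d
def ray(d,u,v,z):
    r=d['R']@np.array([(u-d['cx'])/d['fx'],(v-d['cy'])/d['fy'],1]); return d['o']+r*(z-d['o'][2])/r[2]
def proj(d,p):
    q=d['R'].T@(np.array(p)-d['o']); return d['fx']*q[0]/q[2]+d['cx'],d['fy']*q[1]/q[2]+d['cy']
E
python3 - <<'E'
from h import *
for n in('scene','top'):
    d=snap(n,n+'0'); print(n,d['o'],d['attitude'],d['fx'],d['cx'],d['cy']); print(d['R'].round(3))
print(manip.read_state())
E
```

```text
scene [0.08527112 0.42890326 0.74142756] [-1.00697927  2.46769838 -1.01857365] 386.46839013821136 276.5427353332646 205.32474876123212
[[-0.715 -0.496  0.493]
 [-0.699  0.506 -0.504]
 [ 0.001 -0.705 -0.709]]
top [ 0.33943812 -0.03603032  1.19165307] [-2.0574225   2.17175225 -0.22928527] 469.5740294829654 276.5093185465589 211.4146110680596
[[-0.054 -0.977  0.206]
 [-0.999  0.053 -0.014]
 [ 0.002 -0.207 -0.978]]
{'time_s': 0.1, 'joint_pos': array([-1.31908607e+00,  3.59425585e-01,  1.51131073e+00,  1.19113326e-05,
        1.27252114e+00, -1.15087725e-01]), 'qd': array([ 1.88754431e-04, -2.14854665e-05, -1.75118565e-03,  6.30820253e-05,
        5.65104100e-04,  6.64458789e-04]), 'joint_torque': array([ 5.17441840e-04, -5.16354096e+01, -2.71404755e+01,  6.76549436e-02,
        2.76166125e-02, -4.07547907e-05]), 'tcp_pos': array([ 0.21502426, -0.55947828,  0.22190319]), 'eef_rot': array([-3.08727372e+00, -5.72631988e-01,  1.60576485e-04]), 'contact_force': array([ 0.05250231, -0.57530695, -0.42931068]), 'torque': array([ 0.05635627, -0.00403966, -0.02081398]), 'gripper_force': 0.0, 'gripper_width': 1.0010680274378492}
```

View pics/scene0.png

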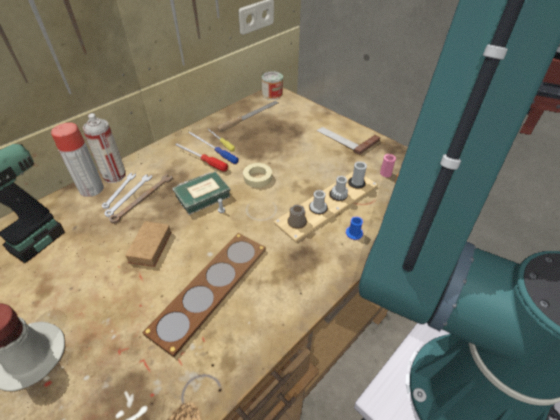

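View pics/top0.png

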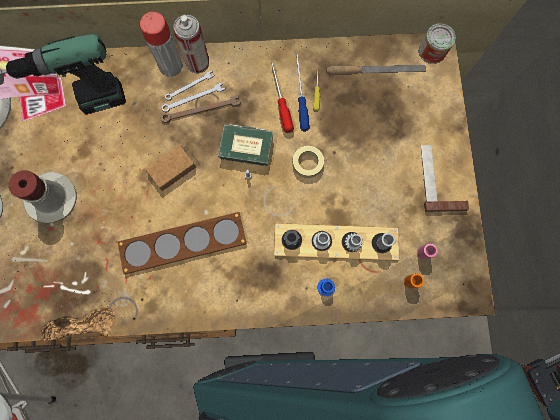

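The scene view shows the tray (pockets ~(173,327) to (239,254)) and the board with parts at (297,215), (319,200), (340,187) and (359,174). The top view has the board parts at about (291,240), (322,240), (352,242) and (383,242), and the tray pockets at (136,253), (167,246), (196,239) and (226,232).

Possible mix-ups (top pixels):
- **Sleeve:** steel tube (383,242), orange tube (414,281), pink tube (428,250). I choose the steel one on the board.
- **Bush:** (322,240), blue bush (326,287), pinion (352,242). I still need a crop to tell the bush from the pinion.

```bash
python3 - <<'E'
from h import *
a=cv2.imread('pics/top0.png')[215:270,265:405]; b=cv2.imread('pics/scene0.png')[155:245,265:385]
a=cv2.resize(a,None,fx=5.5,fy=5.5,interpolation=cv2.INTER_CUBIC)[:, :770]
b=cv2.resize(b,None,fx=3.2,fy=3.2,interpolation=cv2.INTER_CUBIC)
c=np.zeros((a.shape[0]+b.shape[0],770,3),np.uint8); c[:a.shape[0]]=a; c[a.shape[0]:,:b.shape[1]]=b
cv2.imwrite('pics/crop.png',c); print(c.shape)
for n in('top','scene'):
    im=cv2.imread(f'pics/{n}0.png'); h=cv2.cvtColor(im,cv2.COLOR_BGR2HSV)
    m=((h[:,:,1]<35)&(h[:,:,2]>90)&(h[:,:,2]<220)).astype(np.uint8)
    for k in cv2.findContours(m,0,1)[0]:
        if cv2.contourArea(k)>300:
            e=cv2.fitEllipse(k); print(n,'grey',np.round(e[0],1),np.round(e[1],1))
    print(im[240,300] if n=='top' else 0, im[247,258], [h[y,x] for x,y in([(280,232),(393,253),(310,250)] if n=='top' else [(283,222),(300,233),(370,187)])])
E
```

```text
(590, 770, 3)
top grey [ 25.5 410.2] [20. 69.]
top grey [ 23.3 373.5] [38.1 54.7]
top grey [259.4 366.7] [ 81.6 406.8]
top grey [137.4 253.1] [23.6 25.3]
top grey [167. 246.] [23.7 24.9]
top grey [196.4 238.8] [23.6 24.8]
top grey [225.6 231.5] [23.6 24.4]
top grey [ 51.4 198.2] [43.8 53.5]
top grey [428.9 173.8] [10.1 75.9]
top grey [390.1  68.4] [ 6.1 99. ]
top grey [440.   35.8] [25.  26.9]
top grey [185.9  26.7] [23.4 25.3]
[43 42 35] [119 169 197] [array([ 26,  92, 235], dtype=uint8), array([ 23, 103, 235], dtype=uint8), array([ 25,  93, 235], dtype=uint8)]
scene grey [516.7 371.8] [ 43.3 101.7]
scene grey [ 30.  354.5] [52.  80.4]
scene grey [172.6 326.3] [26.5 33.1]
scene grey [373.3 374.5] [ 89.2 138.9]
scene grey [197.6 298.9] [23.9 30.2]
scene grey [220.1 274.2] [21.8 27.5]
scene grey [240.4 252. ] [19.6 25.6]
scene grey [126.2 190.1] [15.7 62.7]
scene grey [ 82.1 169.5] [28.3 57.4]
scene grey [ 99.8 158.4] [ 9.3 52.7]
scene grey [ 95.  124.8] [19.9 22.9]
scene grey [524. 200.] [ 81.5 159.6]
scene grey [375.9  57. ] [149.8 161.2]
scene grey [255.7  15.7] [27.  42.4]
0 [ 79 114 152] [array([ 20,  77, 242], dtype=uint8), array([ 19,  79, 237], dtype=uint8), array([ 19,  90, 178], dtype=uint8)]
```

View pics/crop.png

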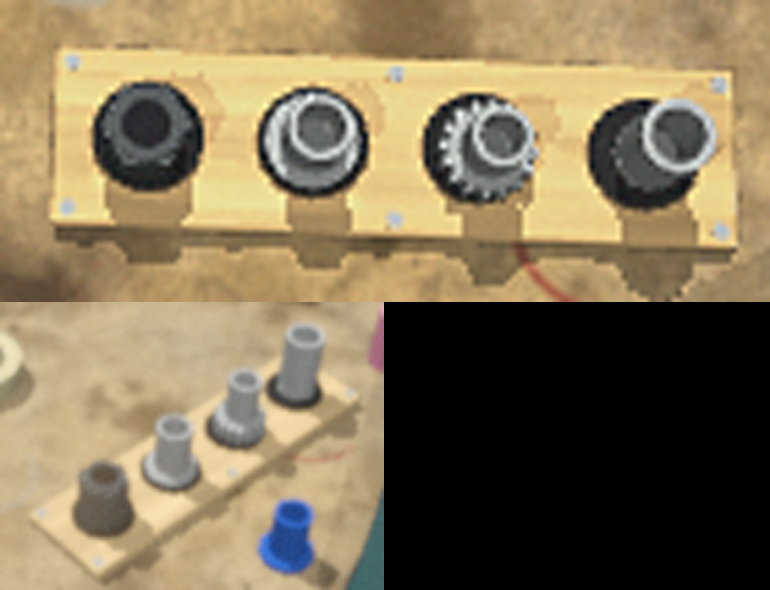

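The crop shows, from left to right: dark hexagon nut, flanged bush, pinion and steel sleeve. The rim centres are at crop (146,123), (320,127), (503,136) and (679,135) from the top camera, and (103,474), (174,427), (245,381) and (304,336) from the scene camera. Next I triangulate.

```bash
cat >> h.py <<'E'
def tri(d1,p1,d2,p2):
    A=[];b=[]
    dirs=[]
    for d,p in((d1,p1),(d2,p2)):
        r=d['R']@np.array([(p[0]-d['cx'])/d['fx'],(p[1]-d['cy'])/d['fy'],1]); r/=np.linalg.norm(r); P=np.eye(3)-np.outer(r,r); A.append(P); b.append(P@d['o'])
    X=np.linalg.solve(A[0]+A[1],b[0]+b[1]); return X,np.linalg.norm(A[0]@(X-d1['o']))+np.linalg.norm(A[1]@(X-d2['o']))
E
python3 - <<'E'
from h import *
T=snap('top','t1');S=snap('scene','s1')
pt=[(137.4,253.1),(167,246),(196.4,238.8),(225.6,231.5)];ps=[(172.6,326.3),(197.6,298.9),(220.1,274.2),(240.4,252)]
for a,b in zip(pt,ps): X,e=tri(T,a,S,b); print('pocket',X.round(4),round(e,4), 'top@z10',ray(T,*a,.01).round(4)[:2])
P=np.array([ray(T,*a,.01) for a in pt]); P[0]+=0
print('spacing',np.linalg.norm(np.diff(P,axis=0),axis=1),'yaw',[np.degrees(np.arctan2(-(P[i]-P[j])[0],(P[i]-P[j])[1])) for i,j in((0,3),(1,3),(1,2))])
ct=[(146,123),(320,127),(503,136),(679,135)];cs=[(103,474),(174,427),(245,381),(304,336)]
# pads in top crop
cp=[(148,137),(313,143),(478,149),(643,155)]
f=lambda p,s,o,dy=0:((p[0]+.5)/s-.5+o[0],(p[1]-dy+.5)/s-.5+o[1])
hh=[.06,.064,.07,.076]
for a,b,h in zip(ct,cs,hh):
    X,e=tri(T,f(a,5.5,(265,215)),S,f(b,3.2,(265,155),302)); print('part',X.round(4),round(e,4),'top@h',ray(T,*f(a,5.5,(265,215)),h).round(4)[:2],'scene@h',ray(S,*f(b,3.2,(265,155),302),h).round(4)[:2])
# board contour
for d,n in((T,'top'),(S,'scene')):
    h=cv2.cvtColor(cv2.imread('pics/%s0.png'%n),cv2.COLOR_BGR2HSV)
    # dots: board corners from minAreaRect of bright wood
    m=cv2.inRange(h,(15,60,225),(32,130,255)); m=cv2.morphologyEx(m,cv2.MORPH_CLOSE,np.ones((25,25)))
    m=cv2.morphologyEx(m,cv2.MORPH_OPEN,np.ones((5,5)))
    k=max(cv2.findContours(m,0,1)[0],key=lambda k:cv2.contourArea(k)); q=cv2.boxPoints(cv2.minAreaRect(k)); print(n,q.round(1).tolist())
    if n=='top':
        W=np.array([ray(d,*p,.012) for p in q])[:,:2]; print(W.round(4),W.mean(0),np.linalg.norm(np.diff(W,axis=0),axis=1))
for c in cp: print('pad',ray(T,*f(c,5.5,(265,215)),.016).round(4)[:2])
# wood pads scene: bolt, tape, block
for n,p,z in(('tape',(308,162),.02),('bolt',(248,174),.04),('block',(171,169),.03)): print(n,ray(T,*p,z).round(3))
E
```

```text
pocket [0.5006 0.3044 0.0107] 0.0018 top@z10 [0.5    0.3039]
pocket [0.5148 0.2299 0.0108] 0.0023 top@z10 [0.514  0.2293]
pocket [0.5292 0.1553 0.011 ] 0.0024 top@z10 [0.5284 0.1546]
pocket [0.544  0.0807 0.0105] 0.0022 top@z10 [0.5432 0.08  ]
spacing [0.07594234 0.0760041  0.07607825] yaw [np.float64(10.919885692169677), np.float64(11.060270819230626), np.float64(10.918945263137578)]
part [ 0.5135 -0.083   0.0612] 0.0028 top@h [ 0.5125 -0.0838] scene@h [ 0.5155 -0.0832]
part [ 0.5071 -0.1596  0.0634] 0.0024 top@h [ 0.506  -0.1602] scene@h [ 0.5078 -0.1586]
part [ 0.4982 -0.2392  0.0677] 0.0024 top@h [ 0.4968 -0.2394] scene@h [ 0.4978 -0.2364]
part [ 0.494  -0.3149  0.0734] 0.0032 top@h [ 0.4923 -0.3151] scene@h [ 0.4939 -0.3113]
top [[273.3999938964844, 254.5], [274.6000061035156, 223.10000610351562], [399.1000061035156, 227.6999969482422], [398.0, 259.1000061035156]]
[[ 0.4777 -0.0386]
 [ 0.5577 -0.0458]
 [ 0.5287 -0.3623]
 [ 0.4492 -0.3507]] [ 0.50333363 -0.19935821] [0.08037003 0.31784625 0.08037062]
scene [[275.6000061035156, 219.89999389648438], [360.29998779296875, 163.5], [374.8999938964844, 185.39999389648438], [290.20001220703125, 241.8000030517578]]
pad [ 0.5127 -0.0862]
pad [ 0.5059 -0.1617]
pad [ 0.499  -0.2372]
pad [ 0.4921 -0.3126]
tape [ 0.713 -0.141  0.02 ]
bolt [0.683 0.015 0.04 ]
block [0.71  0.213 0.03 ]
```

Pocket floors came out at about z = 10.7 mm, and the part tops at 61, 63, 68 and 73 mm. The text implies 60, 64, 70 and 76, so these agree. Spacing is 76.0 mm, board yaw about -5.2° and tray yaw about +10.9°. I'll start with the sleeve, with the fingers closing across the row.

```bash
cat > go.py <<'E'
# prints the remaining shift in tool axes (at the target yaw) and turn
import sys; from h import *
b,t=np.radians(-5.2),np.radians(10.95)
G={'S':(.493,-.3140,b),'P':(.4983,-.2383,b),'B':(.5065,-.1605,b),'H':(.513,-.0845,b),
 's':(.5003,.3042,t),'p':(.5146,.2296,t),'b':(.5289,.155,t),'h':(.5436,.0804,t)}
x,y,psi=G[sys.argv[1]]; s=manip.read_state(); p=s['tcp_pos']; M=Rm(s['eef_rot']); c=np.arctan2(M[1,1],M[0,1])
d=np.array([x,y,float(sys.argv[2])])-p
print('t',round(s['time_s'],2),'tcp',p.round(4),'tilt',(M[2,:2]).round(4),'turn',round(-np.degrees(psi-c),2),'shift mm',(1e3*np.array([-np.sin(psi)*d[0]+np.cos(psi)*d[1],np.cos(psi)*d[0]+np.sin(psi)*d[1],-d[2]])).round(1),'w',round(s['gripper_width'],3),s['gripper_force'])
E
python3 -m handwheel '0 0 0 -7.1 0.0878; 0 0 0 -7.1 0.0878; 0 0 0 -7.1 0.0878; 0 0 0 -7.1 0.0878; 0 0 0 -7.1 0.0878; 0 0 0 -7.1 0.0878; 0 0 0 -7.1 0.0878; 0 0 0 -7.1 0.0878; 0 0 0 -7.1 0.0878; 0 0 0 0 0.0878' 30
python3 go.py S 0.12
```

```text
time_s: 1.03
tcp_pos: [0.2151, -0.5599, 0.2224]
eef_rot: [-2.313, -2.126, -0.0]
contact_force: [0.4, 0.1, 0.2]
gripper_width: 1.0
gripper_force: 0.0
t 1.03 tcp [ 0.2151 -0.5599  0.2224] tilt [ 0.0005 -0.0002] turn 0.37 shift mm [270.1 254.5 102.4] w 1.0 0.0
```

```bash
python3 -m handwheel '0.027 0.0255 0 0.37 0.0878; 0.027 0.0255 0 0 0.0878; 0.027 0.0255 0 0 0.0878; 0.027 0.0255 0 0 0.0878; 0.027 0.0255 0 0 0.0878; 0.027 0.0255 0.01 0 0.0878; 0.027 0.0255 0.01 0 0.0878; 0.027 0.0255 0.02 0 0.0878; 0.027 0.0255 0.02 0 0.0878; 0.027 0.0255 0.02 0 0.0878; 0 0 0.02 0 0.0878; 0 0 0 0 0.0878'
python3 go.py S 0.038
```

```text
time_s: 2.03
tcp_pos: [0.4927, -0.3128, 0.1197]
eef_rot: [-2.32, -2.109, 0.001]
contact_force: [-1.3, -0.5, 0.3]
gripper_width: 1.004
gripper_force: 0.0
t 2.03 tcp [ 0.4927 -0.3128  0.1197] tilt [ 0.0038 -0.0055] turn -0.26 shift mm [-1.2  0.5 81.7] w 1.004 0.0
```

```bash
python3 -m handwheel '-0.001 0 0.02 0 0.0878; 0 0 0.02 0 0.0878; 0 0 0.02 0 0.0878; 0 0 0.021 0 0.0878; 0 0 0 0 0.0878; 0 0 0 0 0.02; 0 0 0 0 0.02; 0 0 0 0 0.02; 0 0 0 0 0.02; 0 0 0 0 0.02; 0 0 0 0 0.02; 0 0 0 0 0.02' 30
python3 go.py S 0.038
python3 - <<'E'
from h import *
snap('top','t2');snap('scene','s2')
a=cv2.imread('pics/t2.png')[180:300,260:440];b=cv2.imread('pics/s2.png')[110:230,270:450]
cv2.imwrite('pics/c2.png',cv2.resize(np.hstack([a,b]),None,fx=2.2,fy=2.2,interpolation=2))
E
```

```text
time_s: 3.03
tcp_pos: [0.4936, -0.3173, 0.0428]
eef_rot: [2.324, 2.113, 0.0]
contact_force: [-0.0, 0.0, 0.6]
gripper_width: 0.509
gripper_force: 0.0
t 3.03 tcp [ 0.4936 -0.3173  0.0428] tilt [-0.0003  0.0006] turn -0.26 shift mm [ 3.3 -0.9  4.8] w 0.509 0.0
```

View pics/c2.png

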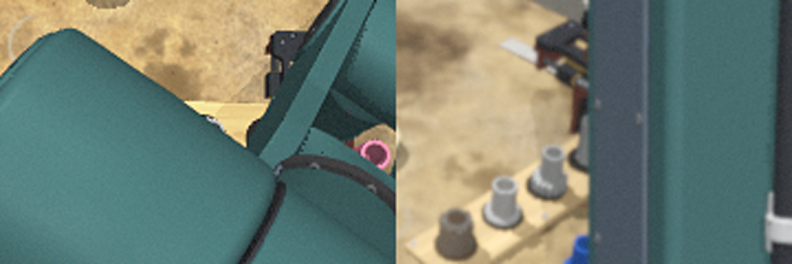

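The crop shows the arm covering the sleeve from the top, with the other three parts upright. The tool is 3 mm off along the row because the last reading hadn't settled. I correct that and close.

```bash
python3 -m handwheel '0.003 -0.001 0.004 0 0.045; 0 0 0 0 0.045; 0 0 0 0 0.02; 0 0 0 0 0.02; 0 0 0 0 0.02; 0 0 0 0 0.02; 0 0 0 0 0.02; 0 0 0 0 0.02' 30
python3 go.py S 0.038
```

```text
time_s: 3.8
tcp_pos: [0.4925, -0.314, 0.0382]
eef_rot: [-2.324, -2.113, 0.0]
contact_force: [-0.6, 0.3, -2.8]
gripper_width: 0.386
gripper_force: 30.0
t 3.8 tcp [ 0.4925 -0.314   0.0382] tilt [ 0.0003 -0.0004] turn -0.25 shift mm [0.1 0.5 0.2] w 0.386 29.99923987314105
```

```bash
python3 -m handwheel '0 0 -0.015 0 0.02; 0 0 -0.03 0 0.02; 0 0 -0.03 0 0.02; 0 0 -0.03 -5.5 0.02; 0 0 -0.03 -5.5 0.02; 0.02 0.004 -0.015 -5.5 0.02; 0.036 0.0075 0 0 0.02; 0.036 0.0075 0 0 0.02; 0.036 0.0075 0 0 0.02; 0.036 0.0075 0 0 0.02; 0.02 0.004 0 0 0.02; 0 0 0 0 0.02'
python3 go.py s 0.10
```

```text
time_s: 4.8
tcp_pos: [0.4952, -0.122, 0.1881]
eef_rot: [-1.991, -2.426, -0.001]
contact_force: [-0.5, 0.2, -2.8]
gripper_width: 0.392
gripper_force: 30.0
t 4.8 tcp [ 0.4952 -0.122   0.1881] tilt [ 0.003  -0.0013] turn 0.28 shift mm [417.4  86.   88.1] w 0.392 29.999670200049877
```

```bash
python3 -m handwheel '0.038 0.0078 0 0 0.02; 0.038 0.0078 0 0 0.02; 0.038 0.0078 0 0 0.02; 0.038 0.0078 0 0 0.02; 0.038 0.0078 0 0 0.02; 0.038 0.0078 0 0 0.02; 0.038 0.0078 0 0 0.02; 0.038 0.0078 0 0 0.02; 0.038 0.0078 0 0 0.02; 0.038 0.0078 0.02 0 0.02; 0.025 0.006 0.03 0 0.02; 0.010 0.002 0.03 0 0.02'
python3 -m handwheel '0 0 0 0 0.02; 0 0 0 0 0.02; 0 0 0 0 0.02'
python3 go.py s 0.033
```

```text
time_s: 5.8
tcp_pos: [0.5035, 0.2997, 0.1095]
eef_rot: [1.994, 2.426, 0.008]
contact_force: [1.1, 0.5, -3.3]
gripper_width: 0.391
gripper_force: 30.0
time_s: 6.05
tcp_pos: [0.5022, 0.2949, 0.1099]
eef_rot: [1.997, 2.424, -0.0]
contact_force: [-0.2, 0.7, -2.7]
gripper_width: 0.394
gripper_force: 30.0
t 6.05 tcp [0.5022 0.2949 0.1099] tilt [-0.0004  0.0002] turn 0.08 shift mm [ 9.5 -0.1 76.9] w 0.394 29.99912777915597
```

```bash
python3 -m handwheel '0.0095 0 0.02 0 0.02; 0 0 0.025 0 0.02; 0 0 0.015 0 0.02; 0 0 0.008 0 0.02; 0 0 0.005 0 0.02; 0 0 0 0 0.02; 0 0 0 0 0.02'
python3 go.py s 0.0325
```

```text
time_s: 6.63
tcp_pos: [0.5009, 0.3049, 0.0376]
eef_rot: [1.998, 2.424, 0.003]
contact_force: [0.8, -0.6, -3.3]
gripper_width: 0.386
gripper_force: 30.0
t 6.63 tcp [0.5009 0.3049 0.0376] tilt [0.0005 0.002 ] turn 0.05 shift mm [-0.6 -0.7  5.1] w 0.386 29.999313075095415
```

```bash
python3 -m handwheel '0 0 0.002 0 0.02; 0 0 0.002 0 0.02; 0 0 0.001 0 0.02; 0 0 0 0 0.02; 0 0 0 0 0.02; 0 0 0 0 0.04; 0 0 0 0 0.06; 0 0 0 0 0.0878; 0 0 0 0 0.0878; 0 0 0 0 0.0878; 0 0 0 0 0.0878'
python3 go.py s 0.033
```

```text
time_s: 7.55
tcp_pos: [0.4997, 0.305, 0.0312]
eef_rot: [-1.997, -2.425, 0.0]
contact_force: [0.7, 0.5, -0.4]
gripper_width: 0.792
gripper_force: 0.0
t 7.55 tcp [0.4997 0.305  0.0312] tilt [ 0.0001 -0.0002] turn 0.1 shift mm [-0.9  0.5 -1.8] w 0.792 0.0
```

```bash
python3 -m handwheel '0 0 -0.03 0 0.0878; 0 0 -0.035 0 0.0878; 0 0 -0.035 0 0.0878; 0 0 -0.02 0 0.0878; -0.038 -0.0075 0 0 0.0878; -0.038 -0.0075 0 0 0.0878; -0.038 -0.0075 0 0 0.0878; -0.038 -0.0075 0 0 0.0878; -0.038 -0.0075 0 0 0.0878; -0.038 -0.0075 0 0 0.0878; -0.038 -0.0075 0 0 0.0878; -0.038 -0.0075 0 0 0.0878'
python3 -m handwheel '-0.038 -0.0075 0 0 0.0878; -0.038 -0.0075 0 0 0.0878; -0.038 -0.0075 0 0 0.0878; -0.038 -0.0075 0 0 0.0878; -0.038 -0.0075 0 0 0.0878; -0.025 -0.005 0 0 0.0878; -0.015 -0.003 0 5.3 0.0878; 0 0 0 5.4 0.0878; 0 0 0 5.4 0.0878; 0 0 0 0 0.0878; 0 0 0 0 0.0878; 0 0 0 0 0.0878'
python3 go.py P 0.038
python3 - <<'E'
from h import *
d=snap('scene','s3'); snap('top','t3')
E
```

```text
time_s: 8.55
tcp_pos: [0.4987, -0.0066, 0.1514]
eef_rot: [1.997, 2.425, 0.0]
contact_force: [1.1, 0.3, 0.1]
gripper_width: 1.002
gripper_force: 0.0
time_s: 9.55
tcp_pos: [0.4984, -0.2391, 0.1512]
eef_rot: [-2.314, -2.125, -0.0]
contact_force: [0.4, 1.1, -0.5]
gripper_width: 0.999
gripper_force: 0.0
t 9.55 tcp [ 0.4984 -0.2391  0.1512] tilt [ 0.0002 -0.0002] turn 0.32 shift mm [  0.7  -0.2 113.2] w 0.999 0.0
```

View pics/s3.png

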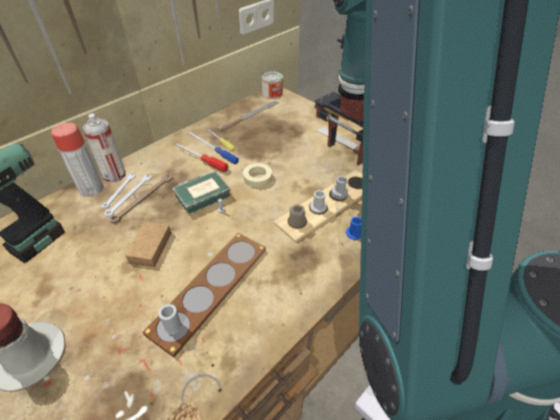

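The sleeve stands upright in the left pocket at (172,322), and its pad at (357,183) is empty. The other three parts are unmoved at (297,215), (319,200) and (340,187). The pinion is next.

```bash
python3 -m handwheel '0.0007 0 0.03 0 0.0878; 0 0 0.03 0 0.0878; 0 0 0.03 0 0.0878; 0 0 0.018 0 0.0878; 0 0 0.005 0 0.06; 0 0 0 0 0.045; 0 0 0 0 0.02; 0 0 0 0 0.02; 0 0 0 0 0.02; 0 0 0 0 0.02; 0 0 0 0 0.02; 0 0 0 0 0.02' 30
python3 -m handwheel '0 0 0 0 0.015; 0 0 0 0 0.015; 0 0 0 0 0.015; 0 0 0 0 0.015'
python3 go.py P 0.038
```

```text
time_s: 10.65
tcp_pos: [0.4989, -0.2389, 0.0389]
eef_rot: [2.316, 2.121, 0.001]
contact_force: [-0.2, 0.4, -0.1]
gripper_width: 0.432
gripper_force: 0.0
time_s: 10.98
tcp_pos: [0.4984, -0.2386, 0.0385]
eef_rot: [-2.317, -2.121, 0.0]
contact_force: [-2.2, 0.0, 4.7]
gripper_width: 0.317
gripper_force: 30.0
t 10.98 tcp [ 0.4984 -0.2386  0.0385] tilt [ 0.0001 -0.0003] turn 0.15 shift mm [ 0.3 -0.1  0.5] w 0.317 30.00091401860118
```

```bash
python3 -m handwheel '0 0 -0.015 0 0.015; 0 0 -0.03 0 0.015; 0 0 -0.03 0 0.015; 0 0 -0.03 -5.4 0.015; 0 0 -0.025 -5.4 0.015; 0 0 0 -5.5 0.015; 0.038 0.0087 0 0 0.015; 0.038 0.0087 0 0 0.015; 0.038 0.0087 0 0 0.015; 0.038 0.0087 0 0 0.015; 0.038 0.0087 0 0 0.015; 0.038 0.0087 0 0 0.015'
python3 -m handwheel '0.038 0.0088 0 0 0.015; 0.038 0.0088 0 0 0.015; 0.038 0.0088 0 0 0.015; 0.038 0.0088 0 0 0.015; 0.038 0.0087 0.02 0 0.015; 0.028 0.006 0.03 0 0.015; 0.011 0.0025 0.02 0 0.015; 0 0 0 0 0.015; 0 0 0 0 0.015; 0 0 0 0 0.015'
python3 go.py p 0.0325
```

```text
time_s: 11.98
tcp_pos: [0.5047, -0.003, 0.1679]
eef_rot: [-1.993, -2.427, 0.0]
contact_force: [0.3, -0.8, -2.3]
gripper_width: 0.318
gripper_force: 30.0
time_s: 12.82
tcp_pos: [0.5122, 0.2276, 0.0996]
eef_rot: [1.993, 2.428, -0.0]
contact_force: [0.6, 0.0, -1.7]
gripper_width: 0.318
gripper_force: 30.0
t 12.82 tcp [0.5122 0.2276 0.0996] tilt [-0.0002 -0.    ] turn 0.29 shift mm [ 1.6  2.8 67.1] w 0.318 29.99961655586958
```

```bash
python3 -m handwheel '0.0015 0.003 0.025 0 0.015; 0 0 0.02 0 0.015; 0 0 0.01 0 0.015; 0 0 0.006 0 0.015; 0 0 0.004 0 0.015; 0 0 0.002 0 0.015; 0 0 0 0 0.015; 0 0 0 0 0.015; 0 0 0 0 0.04; 0 0 0 0 0.06; 0 0 0 0 0.0878; 0 0 0 0 0.0878'
python3 -m handwheel '0 0 0 0 0.0878; 0 0 0 0 0.0878'
python3 go.py p 0.0325
```

```text
time_s: 13.82
tcp_pos: [0.515, 0.2303, 0.0327]
eef_rot: [1.993, 2.428, 0.001]
contact_force: [0.2, -0.5, -0.8]
gripper_width: 0.582
gripper_force: 0.0
time_s: 13.98
tcp_pos: [0.5147, 0.2302, 0.0324]
eef_rot: [1.993, 2.428, 0.0]
contact_force: [0.2, -0.8, 0.1]
gripper_width: 0.734
gripper_force: 0.0
t 13.98 tcp [0.5147 0.2302 0.0324] tilt [0.0001 0.0002] turn 0.3 shift mm [-0.6 -0.2 -0.1] w 0.734 0.0
```

```bash
python3 -m handwheel '0 0 -0.02 0 0.0878; 0 0 -0.035 0 0.0878; 0 0 -0.035 0 0.0878; 0 0 -0.03 0 0.0878; -0.038 -0.0082 0 0 0.0878; -0.038 -0.0082 0 0 0.0878; -0.038 -0.0082 0 0 0.0878; -0.038 -0.0082 0 0 0.0878; -0.038 -0.0082 0 0 0.0878; -0.038 -0.0082 0 0 0.0878; -0.038 -0.0082 0 0 0.0878; -0.038 -0.0082 0 0 0.0878'
python3 -m handwheel '-0.038 -0.0082 0 0 0.0878; -0.028 -0.006 0 0 0.0878; -0.012 -0.0025 0 5.4 0.0878; 0 0 0 5.4 0.0878; 0 0 0 5.4 0.0878; 0 0 0 0 0.0878; 0 0 0 0 0.0878; 0 0 0 0 0.0878'
python3 go.py B 0.031
```

```text
time_s: 14.98
tcp_pos: [0.5091, -0.0826, 0.1524]
eef_rot: [1.993, 2.428, 0.0]
contact_force: [0.9, 0.3, 1.0]
gripper_width: 1.001
gripper_force: 0.0
time_s: 15.65
tcp_pos: [0.5083, -0.1603, 0.1523]
eef_rot: [-2.312, -2.127, -0.0]
contact_force: [-0.6, 0.2, -0.5]
gripper_width: 1.0
gripper_force: 0.0
t 15.65 tcp [ 0.5083 -0.1603  0.1523] tilt [ 0.0001 -0.0001] turn 0.42 shift mm [ -0.3  -1.8 121.3] w 1.0 0.0
```

```bash
python3 -m handwheel '0 -0.002 0.03 0 0.0878; 0 0 0.03 0 0.0878; 0 0 0.03 0 0.0878; 0 0 0.022 0 0.0878; 0 0 0.009 0 0.06; 0 0 0 0 0.045; 0 0 0 0 0.02; 0 0 0 0 0.02; 0 0 0 0 0.02; 0 0 0 0 0.02; 0 0 0 0 0.02; 0 0 0 0 0.02' 30
python3 -m handwheel '0 0 0 0 0.015; 0 0 0 0 0.015; 0 0 0 0 0.015; 0 0 0 0 0.015'
python3 go.py B 0.031
```

```text
time_s: 16.65
tcp_pos: [0.5068, -0.1606, 0.032]
eef_rot: [2.314, 2.123, 0.001]
contact_force: [0.6, 0.2, 0.7]
gripper_width: 0.43
gripper_force: 0.0
time_s: 16.98
tcp_pos: [0.5065, -0.1604, 0.0316]
eef_rot: [2.315, 2.123, 0.0]
contact_force: [-0.4, -0.8, 5.1]
gripper_width: 0.33
gripper_force: 30.0
t 16.98 tcp [ 0.5065 -0.1604  0.0316] tilt [-0.      0.0002] turn 0.25 shift mm [-0.1 -0.   0.6] w 0.33 30.00079018995166
```

```bash
python3 -m handwheel '0 0 -0.015 0 0.015; 0 0 -0.03 0 0.015; 0 0 -0.03 0 0.015; 0 0 -0.03 -5.4 0.015; 0 0 -0.03 -5.4 0.015; 0 0 0 -5.5 0.015; 0.036 0.0098 0 0 0.015; 0.036 0.0098 0 0 0.015; 0.036 0.0098 0 0 0.015; 0.036 0.0098 0 0 0.015; 0.036 0.0098 0 0 0.015; 0.036 0.0098 0 0 0.015'
python3 -m handwheel '0.036 0.0098 0 0 0.015; 0.028 0.0075 0.02 0 0.015; 0.018 0.004 0.03 0 0.015; 0.007 0.002 0.02 0 0.015; 0 0 0 0 0.015; 0 0 0 0 0.015; 0 0 0 0 0.015'
python3 go.py b 0.0256
```

```text
time_s: 17.98
tcp_pos: [0.5209, 0.0646, 0.1659]
eef_rot: [-1.991, -2.429, 0.001]
contact_force: [1.4, -0.4, -1.5]
gripper_width: 0.33
gripper_force: 30.0
time_s: 18.57
tcp_pos: [0.5273, 0.1543, 0.0969]
eef_rot: [1.991, 2.43, 0.0]
contact_force: [0.2, -0.1, -0.7]
gripper_width: 0.331
gripper_force: 30.0
t 18.57 tcp [0.5273 0.1543 0.0969] tilt [-0.0002  0.0002] turn 0.39 shift mm [ 0.4  1.7 71.3] w 0.331 29.999563358724117
```

```bash
python3 -m handwheel '0 0.0017 0.025 0 0.015; 0 0 0.022 0 0.015; 0 0 0.012 0 0.015; 0 0 0.006 0 0.015; 0 0 0.004 0 0.015; 0 0 0.002 0 0.015; 0 0 0 0 0.015; 0 0 0 0 0.015; 0 0 0 0 0.04; 0 0 0 0 0.06; 0 0 0 0 0.0878; 0 0 0 0 0.0878'
python3 -m handwheel '0 0 0 0 0.0878; 0 0 0 0 0.0878'
python3 go.py b 0.0256
```

```text
time_s: 19.57
tcp_pos: [0.5289, 0.1553, 0.0257]
eef_rot: [1.991, 2.43, 0.001]
contact_force: [-0.5, -0.2, 0.4]
gripper_width: 0.592
gripper_force: 0.0
time_s: 19.73
tcp_pos: [0.5286, 0.1552, 0.0254]
eef_rot: [-1.991, -2.43, -0.0]
contact_force: [0.1, 0.4, -0.2]
gripper_width: 0.745
gripper_force: 0.0
t 19.73 tcp [0.5286 0.1552 0.0254] tilt [0.0001 0.0001] turn 0.4 shift mm [-0.2  0.3 -0.2] w 0.745 0.0
```

```bash
python3 -m handwheel '0 0 -0.02 0 0.0878; 0 0 -0.035 0 0.0878; 0 0 -0.035 0 0.0878; 0 0 -0.03 0 0.0878; -0.035 -0.0092 0 0 0.0878; -0.035 -0.0092 0 0 0.0878; -0.035 -0.0092 0 0 0.0878; -0.035 -0.0092 0 0 0.0878; -0.035 -0.0092 0 0 0.0878; -0.035 -0.0092 0 0 0.0878; -0.016 -0.004 0 5.4 0.0878; -0.006 -0.0016 0 5.4 0.0878'
python3 -m handwheel '0 0 0 5.4 0.0878; 0 0 0 0 0.0878; 0 0 0 0 0.0878; 0 0 0 0 0.0878'
python3 go.py H 0.026
python3 - <<'E'
from h import *
snap('scene','s4')
a=cv2.imread('pics/s4.png')[130:355,130:400]; cv2.imwrite('pics/c4.png',cv2.resize(a,None,fx=2.6,fy=2.6,interpolation=2))
a=cv2.imread('pics/top0.png')[225:255,275:307]; cv2.imwrite('pics/hex.png',cv2.resize(a,None,fx=16,fy=16,interpolation=2))
E
```

```text
time_s: 20.73
tcp_pos: [0.5141, -0.0873, 0.1454]
eef_rot: [2.218, 2.224, -0.0]
contact_force: [-0.1, 0.9, 0.1]
gripper_width: 0.996
gripper_force: 0.0
time_s: 21.07
tcp_pos: [0.5139, -0.0839, 0.1453]
eef_rot: [-2.31, -2.129, -0.0]
contact_force: [-0.1, 0.1, -0.5]
gripper_width: 1.006
gripper_force: 0.0
t 21.07 tcp [ 0.5139 -0.0839  0.1453] tilt [ 0.0002 -0.0002] turn 0.52 shift mm [ -0.7  -0.9 119.3] w 1.006 0.0
```

View pics/c4.png

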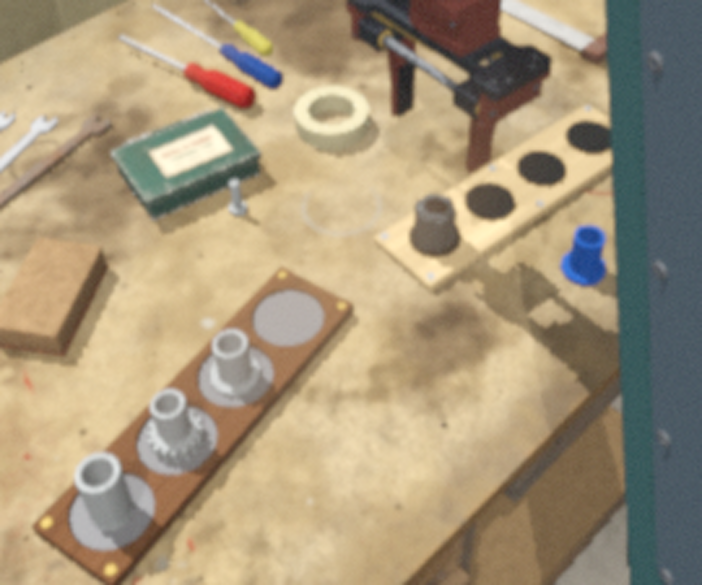

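View pics/hex.png

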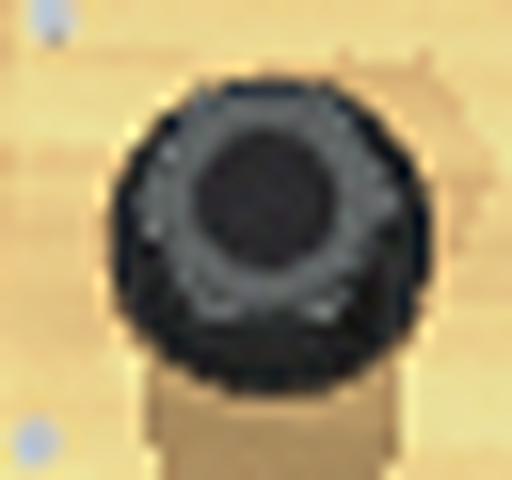

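The three placed parts stand upright in their pockets at crop (100,495), (175,430) and (232,365). The nut is at (435,225) on its pad, and the tape, bolt and block are unmoved. The nut crop shows left and right corners at about (148,215) and (390,195). That puts its yaw about 5° CCW of the board, so I turn to match the flats.

```bash
python3 -m handwheel '-0.0007 -0.001 0.03 -4 0.0878; 0 0 0.03 0 0.0878; 0 0 0.03 0 0.0878; 0 0 0.02 0 0.0878; 0 0 0.009 0 0.06; 0 0 0 0 0.05; 0 0 0 0 0.02; 0 0 0 0 0.02; 0 0 0 0 0.02; 0 0 0 0 0.02; 0 0 0 0 0.02; 0 0 0 0 0.02' 30
python3 -m handwheel '0 0 0 0 0.02; 0 0 0 0 0.02; 0 0 0 0 0.02; 0 0 0 0 0.02'
python3 go.py H 0.026
```

```text
time_s: 22.12
tcp_pos: [0.5134, -0.085, 0.0269]
eef_rot: [2.237, 2.204, 0.001]
contact_force: [-0.2, 0.2, 0.7]
gripper_width: 0.431
gripper_force: 0.1
time_s: 22.45
tcp_pos: [0.5132, -0.085, 0.0268]
eef_rot: [2.238, 2.204, 0.0]
contact_force: [-0.5, 0.4, 6.9]
gripper_width: 0.408
gripper_force: 30.0
t 22.45 tcp [ 0.5132 -0.085   0.0268] tilt [-0.0001  0.0005] turn 4.34 shift mm [ 0.5 -0.2  0.8] w 0.408 29.95239631505683
```

```bash
python3 -m handwheel '0 0 -0.01 0 0.02; 0 0 -0.025 0 0.02; 0 0 -0.03 0 0.02; 0 0 -0.03 -5.9 0.02; 0 0 -0.01 -5.9 0.02; 0.025 0.01 0 0 0.02; 0.035 0.0137 0 0 0.02; 0.035 0.0137 0 0 0.02; 0.035 0.0137 0 0 0.02; 0.02 0.008 0.02 0 0.02; 0.0066 0.002 0.02 0 0.02; 0 0 0 0 0.02'
python3 -m handwheel '0 0 0 0 0.02; 0 0 0 0 0.02'
python3 go.py h 0.0208
```

```text
time_s: 23.45
tcp_pos: [0.5404, 0.0825, 0.0886]
eef_rot: [-1.993, -2.422, 0.005]
contact_force: [-1.1, 0.3, -3.2]
gripper_width: 0.412
gripper_force: 29.9
time_s: 23.62
tcp_pos: [0.5432, 0.0799, 0.0919]
eef_rot: [-2.0, -2.423, 0.0]
contact_force: [0.9, 0.6, -2.7]
gripper_width: 0.407
gripper_force: 29.9
t 23.62 tcp [0.5432 0.0799 0.0919] tilt [-0.0002 -0.0003] turn -0.02 shift mm [ 0.4  0.5 71.1] w 0.407 29.94869008893147
```

```bash
python3 -m handwheel '0 0 0.025 0 0.02; 0 0 0.022 0 0.02; 0 0 0.012 0 0.02; 0 0 0.006 0 0.02; 0 0 0.004 0 0.02; 0 0 0.002 0 0.02; 0 0 0 0 0.02; 0 0 0 0 0.02; 0 0 0 0 0.045; 0 0 0 0 0.06; 0 0 0 0 0.08; 0 0 0 0 0.08'
python3 -m handwheel '0 0 0 0 0.08; 0 0 0 0 0.08; 0 0 -0.015 0 0.08; 0 0 -0.03 0 0.08; 0 0 -0.035 0 0.08; 0 0 -0.035 0 0.08; -0.038 -0.005 -0.03 0 0.08; -0.038 -0.01 -0.02 0 0.08; -0.038 -0.01 0 0 0.08; -0.038 -0.01 0 0 0.08; -0.038 -0.01 0 0 0.08; -0.038 -0.01 0 0 0.08'
python3 -m handwheel '-0.038 -0.01 0 0 0.08; -0.038 -0.01 0 0 0.08; -0.038 -0.01 0 0 0.08; -0.038 -0.01 0 0 0.08; 0 0 0 0 0.08; 0 0 0 0 0.08; 0 0 0 0 0.08'
python3 - <<'E'
from h import *
T=snap('top','t5');S=snap('scene','s5')
a=cv2.imread('pics/t5.png')[205:280,110:255]; b=cv2.imread('pics/s5.png')[220:355,135:285]
a=cv2.resize(a,(580,300),interpolation=2); b=cv2.resize(b,(333,300),interpolation=2)
c=np.zeros((600,580,3),np.uint8); c[:300]=a; c[300:,:333]=b; cv2.imwrite('pics/c5.png',c)
E
```

```text
time_s: 24.62
tcp_pos: [0.5436, 0.0806, 0.0207]
eef_rot: [1.999, 2.423, 0.001]
contact_force: [0.2, 0.2, 0.3]
gripper_width: 0.672
gripper_force: 0.0
time_s: 25.62
tcp_pos: [0.5319, -0.1478, 0.1802]
eef_rot: [1.999, 2.423, 0.0]
contact_force: [0.9, -0.3, -0.2]
gripper_width: 0.914
gripper_force: 0.0
time_s: 26.2
tcp_pos: [0.5214, -0.3024, 0.1794]
eef_rot: [-2.0, -2.421, -0.001]
contact_force: [0.6, 0.2, 1.3]
gripper_width: 0.909
gripper_force: 0.0
```

View pics/c5.png

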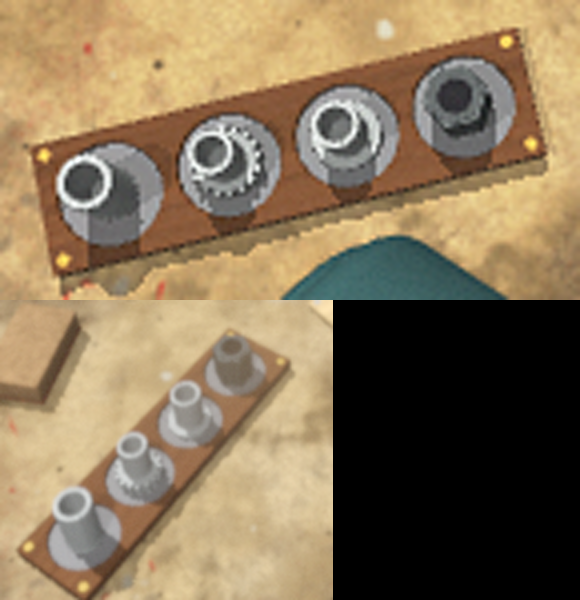

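All four parts stand upright in the tray in mirrored order, with rim centres at crop (84,181), (212,153), (337,127) and (456,95). I check the centring by numbers.

```bash
python3 - <<'E'
from h import *
T=manip.get_image('top');T['R']=Rm(T['attitude']);T['o']=np.array(T['origin'])
S=manip.get_image('scene');S['R']=Rm(S['attitude']);S['o']=np.array(S['origin'])
t=np.radians(10.95)
for (a,b),sc,h,g in zip([(84,181),(212,153),(337,127),(456,95)],[(73,505),(132,446),(185,394),(233,348)],[.07,.064,.058,.054],[(.5003,.3042),(.5146,.2296),(.5289,.155),(.5436,.0804)]):
    p=((a+.5)/4-.5+110,(b+.5)/4-.5+205); q=((sc[0]+.5)/2.22-.5+135,(sc[1]-300+.5)/2.222-.5+220)
    X,e=tri(T,p,S,q)
    for w in(X,ray(T,*p,h)):
        d=w[:2]-g; print(w.round(4),'tray x,y off mm',(1e3*np.array([np.cos(t)*d[0]+np.sin(t)*d[1],-np.sin(t)*d[0]+np.cos(t)*d[1]])).round(1))
E
```

```text
[0.501  0.3039 0.0669] tray x,y off mm [ 0.6 -0.4]
[0.5005 0.3029 0.07  ] tray x,y off mm [-0.1 -1.3]
[0.5155 0.2291 0.061 ] tray x,y off mm [ 0.8 -0.6]
[0.5142 0.2276 0.064 ] tray x,y off mm [-0.7 -1.9]
[0.5288 0.1545 0.0562] tray x,y off mm [-0.2 -0.5]
[0.527  0.1529 0.058 ] tray x,y off mm [-2.2 -1.7]
[0.5443 0.0806 0.0504] tray x,y off mm [0.7 0.1]
[0.5436 0.0803 0.054 ] tray x,y off mm [ 0.  -0.1]
```

All four are within about 2 mm of centre, with heights as expected, so I hand the job in.

```bash
python3 -c "
from bench import manip; print(manip.finish_job())"
```

```text
the job is handed in; nothing more can be done
None
```

The job is handed in: all four parts stand upright in the tray in reverse order, each about 2 mm or less from its pocket centre in the last camera check, after about 26 s of robot time; the hand-in returned no verdict.

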